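# Square the book into the corner stop on the hall table

## Robot

A 7-joint arm with a two-finger parallel gripper is mounted at the origin on the work surface. World frame = base frame: x ahead of the robot, y to its left, z up, the work surface at z = 0. Lengths are in m, angles in rad, forces in N, time in s.
With the tool pointing down it reaches from about 0.425 to 0.875 m from the base axis. Payload 4.7 kg.
Tool frame: the origin (TCP) lies at the very end of the fingers, on their centre line; the grasp point (between the pads) lies 19 mm behind it; z points along the fingers, y is the line along which they close (so a half turn about z gives the same grasp; the last joint's range is limited). The gripper opens to 85 mm and grips with 20 to 120 N. Pads are 22 mm wide; open, the fingers measure 114 mm over their backs; the gripper's body (76 mm by 85 mm) begins 54 mm behind the grasp point. The pads swing forward as they close: fully open they stand 13 mm farther back than shut.
Start: joints at [-1.159, 0.321, -0.07, 1.45, 0.023, 1.371, -0.057], TCP at [0.252, 0.599, 0.231] pointing down, gripper open.
Joint ranges: [-2.86, 2.86], [-0.3, 2.09], [-1.38, 1.24], [0.06, 2.45], [-1.56, 4.7], [0.09, 2.05], [-2.69, 2.69]. Speed limits (rad/s): [2.57, 2.57, 3.14, 3.14, 3.14, 3.14, 3.14].

## Interface

Orientations are given as a unit quaternion [x, y, z, w].
In Python, from rig import robot gives the robot as it stands.
- The arm moves only by the tool drive_tool, never from a script. Its argument "commands" is text: rows parted by semicolons, each of 7 numbers parted by spaces: the turn, a rotation vector about the tool's x, y, z in rad, then the shift along the tool's x, y, z in cm, then the finger opening in cm, from 0 to 8.54. A call has 1 to 10 rows; each row is the pose to reach, as a shift and turn from the pose commanded when the call began, along the tool's axes at that moment; what a row does not reach only later rows make up. A row lasts 1/10 s, in which the tool goes at most 50 mm and 8.59 degrees, less where a joint would pass 70% of its speed; a pose out of reach is approached as far as the arm can. A call with a gripper value outside its range is refused whole. The fingers move at their own pace and stop on an object; "grip_force" is the grip in N (left out, the last holds). Time passes only in rows, so rows that repeat a pose let the fingers close. It gives the time, the measured TCP pose, the force, the opening and the grip force at its end, in the units of the state.
- robot.get_state(): the state, without advancing time (a new reading comes with each control period).
- robot.camera(name): name is "side" or "top"; returns a dict with "img" (480x640x3 uint8, blue, green, red), "mtx" (3x3 intrinsics, pixels), "R" (3x3) and "t" (3): a world point X has camera coordinates R X + t. Camera axes: x right, y down, z forward; pixel columns grow to the right and rows downward; lengths in m; the calibration is good to about 2 mm. A picture is of the moment at which its call begins. There is no depth.
- robot.hand_in(): hands the job in; it is judged then, once.
The state is a dict: "clock": time; "q": joint angles; "joint_velocities": joint speeds; "tau": joint torques, N m; "eef_pos": TCP position; "tool_rot": TCP orientation; "wrist_force": force on the tool from outside, world axes, zero at the start; "wrist_torque": the same for the moment, N m; "finger_gap": finger opening in m; "finger_force": force on a finger pad.
Only numpy, scipy, OpenCV 4.12 (cv2) and the standard library are available. Lean on these libraries where they do the work, as an engineer would, in place of code of your own. Each camera call takes 0.05 s, during which the arm holds its last target. There are 200 camera calls.

## Task

Tidy the hall table: with the fingertips, push the teal book along the table top into the dark wooden corner stop, so that its spine lies flush along the long back rail and its end is flush against the short side rail. Only push it, do not lift or tip it, and leave the vase, the jar and the candle where they stand.

Things in the scene. Friction and masses are not known exactly. Their poses are not given: they have to be found in the camera images.
- book: Teal hardback lying flat, a rigid loose box 110 (x) x 180 (y) x 28 mm (z), 0.25 to 0.5 kg; slides when pushed on an edge. Origin: centre of its underside; x points to the dark teal spine (a 180 mm edge, facing the back rail), y along the spine to the end that belongs at the side rail, z up. Its centre starts 60 to 90 mm short of home in x and 55 to 100 in y, turned up to 0.35 rad.
- spine_left (a point): The +y end of the book's spine, at half its thickness (55, 90, 14 mm in the book's frame). In the finished place this corner is in the inner corner of the stop.
- spine_right (a point): The -y end of the book's spine, at half its thickness (55, -90, 14 mm in the book's frame).
- corner_stop: L-shaped dark wooden stop fixed to the table; rails 18 mm thick, 36 high, no floor. Origin: inner corner at table level. Back rail: runs 260 mm along -y, inner face at x = 0 facing -x (roughly to the robot). Side rail: runs 120 mm along -x, inner face at y = 0 facing -y. z up. Book home: its x and y axes point as the stop's, its origin at (-55, -90, 0) mm in this frame.
- vase: Bystander: grey-green vase with white flowers, loose, 100 mm wide, 150 mm high, flowers up to about 280 mm; origin at the centre of its underside. It stands beyond the side rail (+y).
- jar: Bystander: glass jar of coins with a steel lid, loose, 76 mm wide, 105 mm high; origin at the centre of its underside. It stands either beyond the side rail (+y) or out to the open side of the stop (-y), about 430 to 450 mm from the inner corner.
- candle: Bystander: white ceramic candle pot, loose, 64 mm wide, 55 mm high (65 with the wick); origin at the centre of its underside. It stands in the other of the jar's two places.
Mind the look-alikes: they are no part of the job. Of the things that look like the book, the smallest one is meant.

How it is judged:
By the outcome, as a careful person would: the job done as asked, in the order asked, and still so for the second after the job is handed in, with the robot touching nothing.
It also fails if it takes over 54 s, if anything falls off the work surface, if the arm or the gripper's body presses on something with over 40 N, if the wrist force passes 120 N, or if a joint passes its speed limit or range.

## Working session

There is one attempt and no reset: what is moved stays moved. The work goes in short steps, Python scripts to look and compute and a tool call to move; the robot and the scene stay as the last step left them, time stands still between calls to the robot, and variables do not carry over. Pictures are saved under pics/ and viewed, at most 10 in all, crops included, and the job is handed in when it is done.

Besides the shell and the picture viewer there is one more tool, called after "Emit:" in YAML: its name, and indented under it one key for each argument. drive_tool: Moves the arm, as the interface text tells. Its arguments: {"type":"object","properties":{"commands":{"type":"string"},"grip_force":{"type":"number"}},"required":["commands"]}

```bash
mkdir -p pics; python3 - <<'E'
from rig import robot
import cv2,numpy as np
for n in("top","side"):
    c=robot.camera(n);cv2.imwrite(f"pics/{n}0.png",c["img"]);np.savez(n+"0.npz",**c)
    print(n,c["mtx"].round(1).tolist(),(-c["R"].T@c["t"]).round(3),c["R"].round(2).tolist())
s=robot.get_state();print(s["clock"],s["eef_pos"],s["tool_rot"],s["finger_gap"])
E
```

```text
top [[438.6, 0.0, 322.2], [0.0, 438.6, 237.9], [0.0, 0.0, 1.0]] [ 0.405 -0.053  1.037] [[-0.03, -1.0, -0.02], [-0.99, 0.03, -0.12], [0.13, 0.02, -0.99]]
side [[513.1, 0.0, 324.2], [0.0, 513.1, 249.2], [0.0, 0.0, 1.0]] [ 0.259 -0.669  0.892] [[0.92, -0.39, 0.02], [-0.29, -0.71, -0.65], [0.26, 0.59, -0.76]]
0.1 [0.25164962 0.59877729 0.23034439] [ 1.97574844e-01  9.80287423e-01 -8.55608861e-04 -1.33930945e-04] 0.08531775792060678
```

View pics/top0.png

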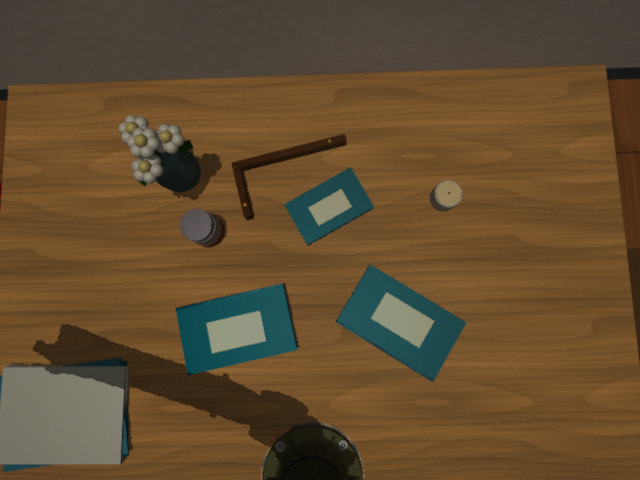

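View pics/side0.png

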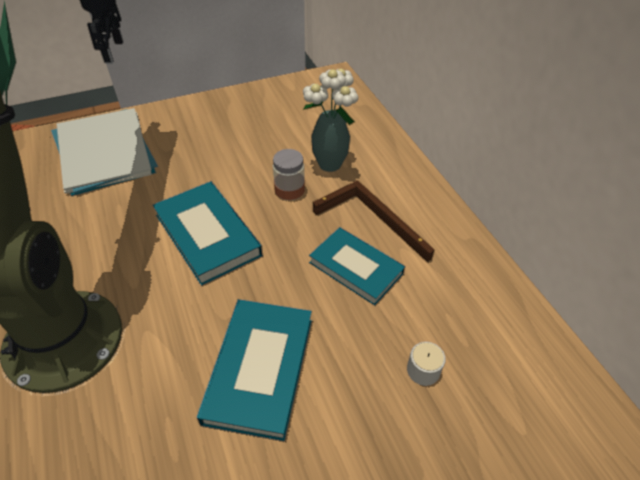

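The top view shows four teal things that could be the book: the small one at (330,206), larger ones at (237,328) and (402,320), and one under papers at (60,415). The small one near the stop (inner corner about (243,168)) fits the description. The jar is at (202,227), the vase at (180,170) and the candle at (447,195). Next I'll rectify a crop to check the choice and measure it.

```bash
cat > h.py <<'E'
import cv2,numpy as np
def rect(c,z,x0=.45,x1=.85,y0=-.2,y1=.3,s=1500):
    # top-down picture of plane z: cols = y decreasing, rows = x decreasing, s px/m
    A=np.array([[0,-1/s,y1],[-1/s,0,x1],[0,0,1]])
    P=np.array(c["mtx"])@np.column_stack([c["R"][:,0],c["R"][:,1],c["R"][:,2]*z+c["t"]])
    M=P@np.array([[0,-1/s,x1],[-1/s,0,y1],[0,0,1]])
    return cv2.warpPerspective(c["img"],M,(int((y1-y0)*s),int((x1-x0)*s)),flags=cv2.WARP_INVERSE_MAP|cv2.INTER_CUBIC)
def w(p,x1=.85,y1=.3,s=1500): p=np.atleast_2d(p).astype(float); return np.column_stack([x1-p[:,1]/s,y1-p[:,0]/s])
def book(c):
    im=rect(c,.028);h=cv2.cvtColor(im,cv2.COLOR_BGR2HSV)
    m=cv2.inRange(h,(80,90,40),(105,255,255))
    cs,_=cv2.findContours(m,cv2.RETR_EXTERNAL,cv2.CHAIN_APPROX_NONE)
    return [(w(cv2.boxPoints(cv2.minAreaRect(k))),cv2.contourArea(k)) for k in cs if cv2.contourArea(k)>8000]
E
python3 - <<'E'
import numpy as np,cv2
from h import *
c=dict(np.load("top0.npz"))
for b,a in book(c):
    print(b.round(4).tolist(),a/2.25,np.linalg.norm(b-np.roll(b,1,0),axis=1).round(4),b.mean(0).round(4))
im=rect(c,.036);cv2.imwrite("pics/r.png",im)
E
```

```text
[[0.6153, 0.0511], [0.6995, -0.1066], [0.6012, -0.1591], [0.517, -0.0014]] 19414.0 [0.1114 0.1787 0.1114 0.1787] [ 0.6083 -0.054 ]
```

View pics/r.png

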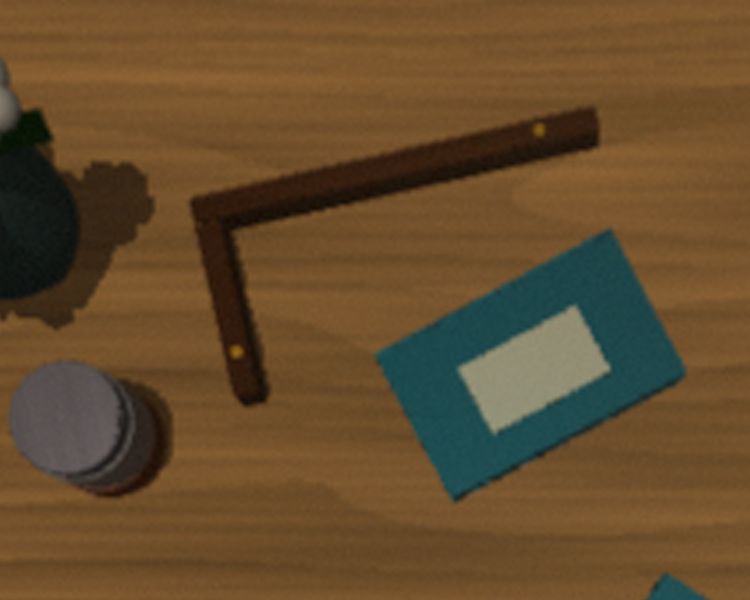

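The close rectified crop confirms it: the book at (530,365) measures 111 x 179 mm, so it is the smallest. The stop's outer corner is at crop pixel (192,200), with its back rail running to (596,107).

Plan:
1. Push the fore edge with two open fingers lined up with the stop, which also squares the book.
2. Push the -y end along the rail.

```bash
cat >> h.py <<'E'
from scipy.spatial.transform import Rotation as Rn
C=np.array([.7032,.1504]);YAW=.2275
RS=np.array([[np.cos(YAW),-np.sin(YAW)],[np.sin(YAW),np.cos(YAW)]])
def S(p): return (np.atleast_2d(p)-C)@RS
def go(s,xs,ys,z,dyaw):
    """target in stop frame; tool y at stop-yaw+dyaw from stop y. prints turn z, shift cm"""
    p=np.r_[C+RS@[xs,ys],z]; R=Rn.from_quat(s["tool_rot"])
    a=YAW+np.pi/2+dyaw; T=Rn.from_matrix(np.column_stack([[np.sin(a),-np.cos(a),0],[np.cos(a),np.sin(a),0],[0,0,-1]]))
    r=min(((R.inv()*T*Rn.from_euler("z",k)).as_rotvec() for k in(0,np.pi)),key=np.linalg.norm)
    print("to",p.round(3),"turn",r.round(3),"shift",(R.inv().apply(p-s["eef_pos"])*100).round(2))
E
python3 - <<'E'
from rig import robot
from h import *
s=robot.get_state()
go(s,-.255,-.178,.12,0)
c=dict(np.load("top0.npz"))
print((S(book(c)[0][0])*1e3).round(1).tolist())
E
```

```text
Traceback (most recent call last):
  File "h.py", line 21, in go
    a=YAW+np.pi/2+dyaw; T=Rn.from_matrix(np.column_stack([[np.sin(a),-np.cos(a),0],[np.cos(a),np.sin(a),0],[0,0,-1]]))
                          ~~~~~~~~~~~~~~^^^^^^^^^^^^^^^^^^^^^^^^^^^^^^^^^^^^^^^^^^^^^^^^^^^^^^^^^^^^^^^^^^^^^^^^^^^^^^
  File "scipy/spatial/transform/_rotation.pyx", line 1143, in scipy.spatial.transform._rotation.Rotation.from_matrix
ValueError: Non-positive determinant (left-handed or null coordinate frame) in rotation matrix 0: [[ 0.9742333  -0.22554265  0.        ]
 [ 0.22554265  0.9742333   0.        ]
 [ 0.          0.         -1.        ]].
```

```bash
sed -i 's/\[\[np.sin(a),-np.cos(a),0\]/[[-np.sin(a),np.cos(a),0]/' h.py
python3 - <<'E'
from rig import robot
from h import *
s=robot.get_state()
go(s,-.255,-.178,.12,0)
c=dict(np.load("top0.npz"))
print((S(book(c)[0][0])*1e3).round(1).tolist())
E
```

```text
to [ 0.495 -0.081  0.12 ] turn [-0.002 -0.    -0.625] shift [-48.74 -53.18  11.13]
[[-108.0, -76.9], [-61.6, -249.5], [-169.2, -278.5], [-215.6, -105.9]]
```

Emit:
drive_tool:
  commands: "0 0 -0.625 -48.7 -53.2 5 8.5;0 0 -0.625 -48.7 -53.2 5 8.5;0 0 -0.625 -48.7 -53.2 5 8.5;0 0 -0.625 -48.7 -53.2 5 8.5;0 0 -0.625 -48.7 -53.2 5 8.5;0 0 -0.625 -48.7 -53.2 5 8.5;0 0 -0.625 -48.7 -53.2 5 8.5;0 0 -0.625 -48.7 -53.2 5 8.5;0 0 -0.625 -48.7 -53.2 5 8.5;0 0 -0.625 -48.7 -53.2 5 8.5"

```text
clock: 1.1
eef_pos: [0.4193, 0.1294, 0.1967]
tool_rot: [-0.113, 0.994, 0.0, 0.0]
wrist_force: [0.8, 0.4, -0.2]
finger_gap: 0.0849
finger_force: 0.0
```

```bash
python3 - <<'E'
from rig import robot
from h import *
s=robot.get_state();go(s,-.255,-.178,.006,0)
E
```

```text
to [ 0.495 -0.081  0.006] turn [ 0.  0. -0.] shift [ -2.63 -22.16  19.06]
```

Emit:
drive_tool:
  commands: "0 0 0 -2.6 -22.2 10 8.5;0 0 0 -2.6 -22.2 10 8.5;0 0 0 -2.6 -22.2 10 8.5;0 0 0 -2.6 -22.2 10 8.5;0 0 0 -2.6 -22.2 10 8.5;0 0 0 -2.6 -22.2 10 8.5;0 0 0 -2.6 -22.2 10 8.5"

```text
clock: 1.8
eef_pos: [0.4937, -0.0798, 0.096]
tool_rot: [-0.112, 0.994, -0.0, -0.001]
wrist_force: [-1.0, -0.3, -0.1]
finger_gap: 0.085
finger_force: 0.0
```

```bash
python3 - <<'E'
from rig import robot
from h import *
s=robot.get_state();go(s,-.255,-.178,.004,0);print(S(s["eef_pos"][:2]))
E
```

```text
to [ 0.495 -0.081  0.004] turn [ 0.    -0.002 -0.003] shift [-0.12 -0.1   9.2 ]
[[-0.25597541 -0.17702585]]
```

Emit:
drive_tool:
  commands: "0 0 0 0 0 4 8.5;0 0 0 0 0 7 8.5;0 0 0 0 0 8.5 8.5;0 0 0 0 0 9.2 8.5;0 0 0 0 0 9.2 8.5"

```text
clock: 2.3
eef_pos: [0.4942, -0.0775, 0.0047]
tool_rot: [-0.114, 0.993, 0.0, -0.0]
wrist_force: [0.1, -0.5, -1.0]
finger_gap: 0.085
finger_force: 0.0
```

```bash
python3 - <<'E'
from rig import robot
import cv2
c=robot.camera("side");im=c["img"][180:330,230:430];cv2.imwrite("pics/s1.png",cv2.resize(im,None,fx=4,fy=4,interpolation=cv2.INTER_CUBIC))
print(robot.get_state()["eef_pos"])
E
```

```text
[ 0.4949716  -0.07797996  0.00548491]
```

View pics/s1.png

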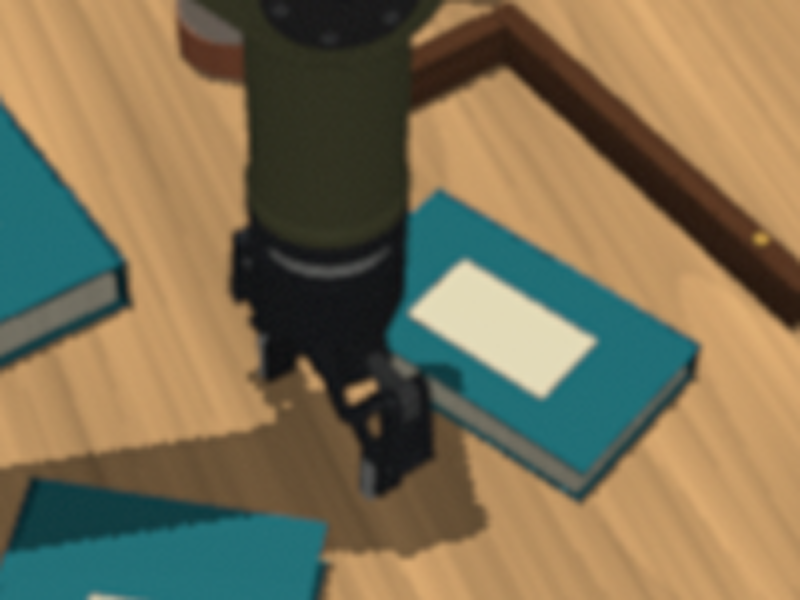

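The crop shows the near finger at (375,490), clear of the book's fore edge at about (450,400), with the rail free behind it. Now pushing toward the back rail (tool -x).

Emit:
drive_tool:
  commands: "0 0 0 -0.8 0 0.2 8.5;0 0 0 -1.6 0 0.2 8.5;0 0 0 -2.4 0 0.2 8.5;0 0 0 -3.2 0 0.2 8.5;0 0 0 -4.0 0 0.2 8.5;0 0 0 -4.8 0 0.2 8.5;0 0 0 -5.6 0 0.2 8.5;0 0 0 -6.4 0 0.2 8.5;0 0 0 -7.2 0 0.2 8.5;0 0 0 -8 0 0.2 8.5"

```text
clock: 3.35
eef_pos: [0.5732, -0.0608, 0.0028]
tool_rot: [-0.113, 0.994, -0.0, 0.0]
wrist_force: [-1.0, 1.0, -1.1]
finger_gap: 0.0851
finger_force: 0.4
```

```bash
python3 - <<'E'
from rig import robot
from h import *
c=robot.camera("top");s=robot.get_state();print(S(s["eef_pos"][:2]),s["eef_pos"][2],s["wrist_force"])
for b,a in book(c):print((S(b)*1e3).round(1).tolist())
cv2.imwrite("pics/r2.png",rect(c,.028))
E
```

```text
[[-0.17264662 -0.1762828 ]] 0.003083933183646158 [ 1.06529308  0.65101507 -0.39892873]
```

View pics/r2.png

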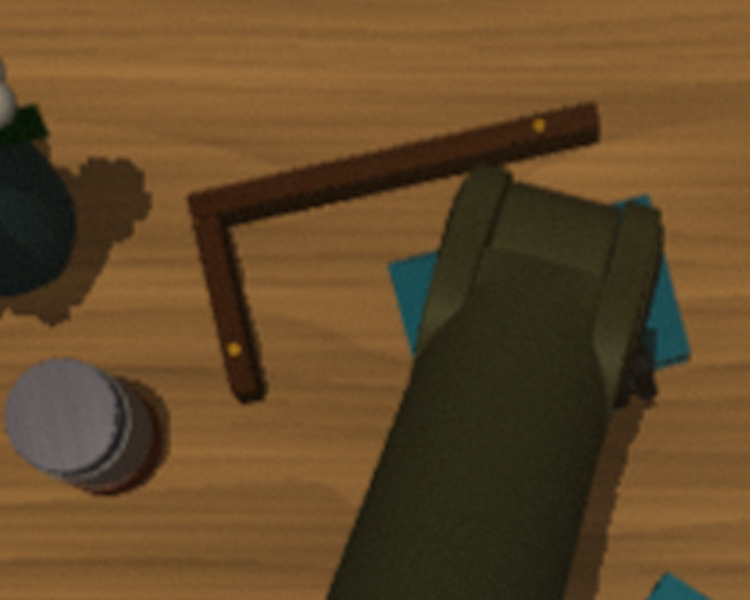

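The book has squared up to the rail: its spine runs from (390,262) to (648,195). I'll keep pushing.

Emit:
drive_tool:
  commands: "0 0 0 -0.6 0 0 8.5;0 0 0 -1.2 0 0 8.5;0 0 0 -1.8 0 0 8.5;0 0 0 -2.4 0 0 8.5;0 0 0 -3 0 0 8.5;0 0 0 -3.5 0 0 8.5;0 0 0 -4 0 0 8.5;0 0 0 -4.4 0 0 8.5;0 0 0 -4.7 0 0 8.5;0 0 0 -4.9 0 0 8.5"

```text
clock: 4.4
eef_pos: [0.6204, -0.0498, 0.0029]
tool_rot: [-0.113, 0.994, 0.0, -0.0]
wrist_force: [-1.4, -0.6, 0.7]
finger_gap: 0.0853
finger_force: 0.9
```

Emit:
drive_tool:
  commands: "0 0 0 -0.2 0 0 8.5;0 0 0 -0.4 0 0 8.5;0 0 0 -0.4 0 0 8.5"

```text
clock: 4.7
eef_pos: [0.6246, -0.0489, 0.003]
tool_rot: [-0.113, 0.994, -0.0, 0.0]
wrist_force: [-0.3, -1.2, -0.7]
finger_gap: 0.0851
finger_force: 0.2
```

```bash
python3 - <<'E'
from rig import robot
from h import *
s=robot.get_state();print(S(s["eef_pos"][:2]),s["eef_pos"][2],s["wrist_force"])
E
```

```text
[[-0.12154589 -0.17641518]] 0.002999867551722289 [-0.28001971 -1.2328925  -0.66329627]
```

Emit:
drive_tool:
  commands: "0 0 0 -0.2 0 0 8.5;0 0 0 -0.4 0 0 8.5;0 0 0 -0.5 0 0 8.5;0 0 0 -0.5 0 0 8.5"

```text
clock: 5.1
eef_pos: [0.6254, -0.0487, 0.0028]
tool_rot: [-0.113, 0.994, 0.001, -0.004]
wrist_force: [-11.0, -1.3, 8.7]
finger_gap: 0.0848
finger_force: 5.7
```

The wrist force has risen to 11 N along the push, so the spine is against the rail. Retreating, then going around to the -y end.

Emit:
drive_tool:
  commands: "0 0 0 1 0 0 8.5;0 0 0 3 0 0 8.5;0 0 0 4 0 -4 8;0 0 0 4 0 -9 6;0 0 0 4 0 -12 5;0 0 0 4 0 -12 5"

```text
clock: 5.7
eef_pos: [0.5942, -0.0573, 0.1288]
tool_rot: [-0.113, 0.994, -0.0, 0.006]
wrist_force: [0.5, -0.3, -0.3]
finger_gap: 0.0497
finger_force: 0.0
```

```bash
python3 - <<'E'
from rig import robot
from h import *
s=robot.get_state();print(s["q"].round(2) if hasattr(s["q"],"round") else s["q"])
go(s,-.06,-.315,.12,np.pi/2-.001);go(s,-.06,-.315,.12,-np.pi/2+.001)
go(s,-.06,-.315,.12,-np.pi/2+.3)
E
```

```text
[-0.4   0.29  0.53  1.74 -0.17  1.14  1.98]
to [ 0.716 -0.17   0.12 ] turn [-0.011  0.008 -1.57 ] shift [ -9.3  -13.72   1.02]
to [ 0.716 -0.17   0.12 ] turn [0.008 0.011 1.569] shift [ -9.3  -13.72   1.02]
to [ 0.716 -0.17   0.12 ] turn [0.006 0.011 1.27 ] shift [ -9.3  -13.72   1.02]
```

Emit:
drive_tool:
  commands: "0 0 1.57 -9.3 -13.7 1 5;0 0 1.57 -9.3 -13.7 1 5;0 0 1.57 -9.3 -13.7 1 5;0 0 1.57 -9.3 -13.7 1 5;0 0 1.57 -9.3 -13.7 1 5;0 0 1.57 -9.3 -13.7 1 5;0 0 1.57 -9.3 -13.7 1 5;0 0 1.57 -9.3 -13.7 1 5;0 0 1.57 -9.3 -13.7 1 5;0 0 1.57 -9.3 -13.7 1 5"

```text
clock: 6.7
eef_pos: [0.7116, -0.1692, 0.112]
tool_rot: [0.597, 0.802, 0.0, 0.0]
wrist_force: [-0.5, 0.9, -1.2]
finger_gap: 0.0502
finger_force: 0.0
```

```bash
python3 - <<'E'
from rig import robot
from h import *
c=robot.camera("top");s=robot.get_state()
go(s,-.06,-.315,.12,-np.pi/2+.001)
for b,a in book(c):print((S(b)*1e3).round(1).tolist())
cv2.imwrite("pics/r3.png",rect(c,.028))
E
```

```text
to [ 0.716 -0.17   0.12 ] turn [-0.     0.     0.058] shift [-0.21  0.37 -0.82]
[[2.5, -102.8], [3.2, -189.6], [-83.8, -190.3], [-84.5, -103.5]]
```

View pics/r3.png

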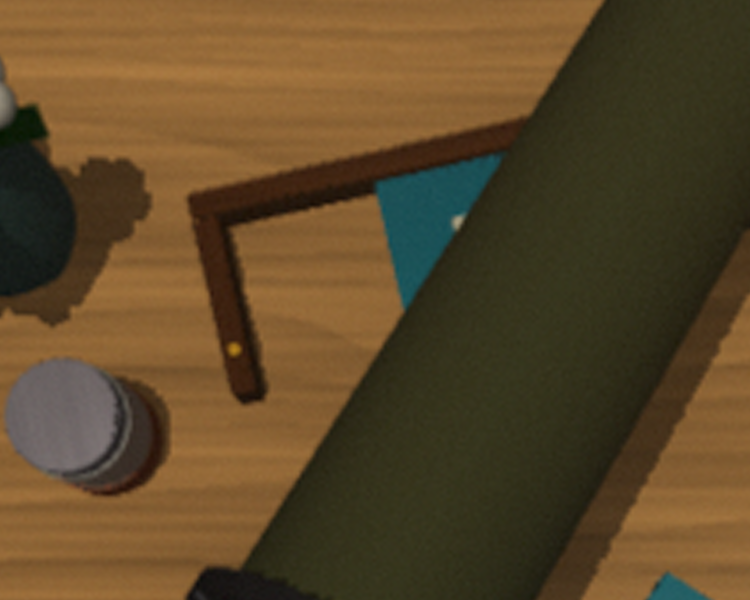

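The spine is flush on the rail from (378,182) to (500,155). The +y end is 103 mm short of the side rail, which puts the -y end at ys of about -283. Lowering the fingers behind that end.

Emit:
drive_tool:
  commands: "0 0 0.058 -0.2 0.4 1 5;0 0 0.058 -0.2 0.4 4 5;0 0 0.058 -0.2 0.4 7 5;0 0 0.058 -0.2 0.4 9.5 5;0 0 0.058 -0.2 0.4 10.8 5;0 0 0.058 -0.2 0.4 10.8 5"

```text
clock: 7.35
eef_pos: [0.7144, -0.1695, 0.0022]
tool_rot: [0.617, 0.787, -0.001, -0.002]
wrist_force: [-0.0, 0.2, 0.8]
finger_gap: 0.0504
finger_force: 0.0
```

```bash
python3 - <<'E'
from rig import robot
from h import *
s=robot.get_state();go(s,-.06,-.315,.004,-np.pi/2+.001)
go(s,-.06,-.191,.004,-np.pi/2+.001)
E
```

```text
to [ 0.716 -0.17   0.004] turn [-0.003 -0.002  0.013] shift [-0.08  0.12 -0.18]
to [ 0.688 -0.049  0.004] turn [-0.003 -0.002  0.013] shift [12.32  0.29 -0.16]
```

Push along the rail (tool +x).

Emit:
drive_tool:
  commands: "0 0 0.013 0.8 0.15 -0.1 5;0 0 0.013 1.6 0.15 -0.1 5;0 0 0.013 2.4 0.15 -0.1 5;0 0 0.013 3.2 0.15 -0.1 5;0 0 0.013 4 0.2 -0.1 5;0 0 0.013 4.8 0.2 -0.1 5;0 0 0.013 5.6 0.2 -0.1 5;0 0 0.013 6.4 0.2 -0.1 5;0 0 0.013 7.2 0.2 -0.1 5;0 0 0.013 8 0.2 -0.1 5"

```text
clock: 8.35
eef_pos: [0.6986, -0.0914, 0.0059]
tool_rot: [0.622, 0.783, -0.0, 0.0]
wrist_force: [0.5, -3.2, 1.7]
finger_gap: 0.0502
finger_force: 1.6
```

Emit:
drive_tool:
  commands: "0 0 0 0.6 0.05 0 5;0 0 0 1.2 0.05 0 5;0 0 0 1.8 0.05 0 5;0 0 0 2.4 0.1 0 5;0 0 0 3 0.1 0 5;0 0 0 3.5 0.1 0 5;0 0 0 3.8 0.1 0 5;0 0 0 4 0.1 0 5;0 0 0 4 0.1 0 5"

```text
clock: 9.25
eef_pos: [0.6906, -0.0518, 0.0057]
tool_rot: [0.622, 0.783, 0.0, -0.001]
wrist_force: [-0.2, -0.5, 0.2]
finger_gap: 0.05
finger_force: 0.3
```

```bash
python3 - <<'E'
from rig import robot
from h import *
c=robot.camera("top");s=robot.get_state();print(S(s["eef_pos"][:2]),s["wrist_force"])
cv2.imwrite("pics/r4.png",rect(c,.028))
E
```

```text
[[-0.05794529 -0.19417824]] [-0.40495379 -0.84472428  0.258541  ]
```

View pics/r4.png

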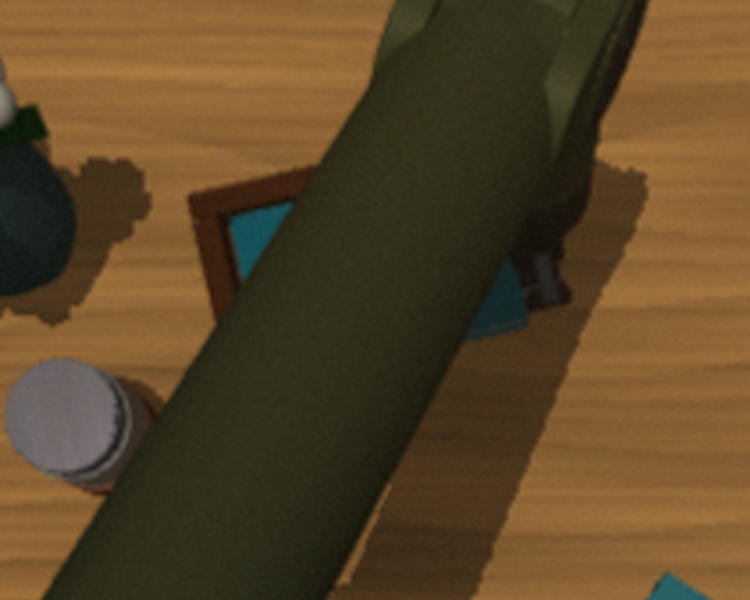

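The book's +y end at (232,215) is a few millimetres short of the side rail, with no back force yet. Pressing gently on until contact.

Emit:
drive_tool:
  commands: "0 0 0 0.2 0 0 5;0 0 0 0.4 0 0 5;0 0 0 0.4 0 0 5"

```text
clock: 9.6
eef_pos: [0.6896, -0.0483, 0.0056]
tool_rot: [0.622, 0.783, 0.0, -0.0]
wrist_force: [-0.8, -1.0, 0.0]
finger_gap: 0.0502
finger_force: 0.3
```

Emit:
drive_tool:
  commands: "0 0 0 0.15 0 0 5;0 0 0 0.3 0 0 5;0 0 0 0.3 0 0 5"

```text
clock: 9.9
eef_pos: [0.689, -0.0464, 0.0058]
tool_rot: [0.623, 0.783, -0.0, 0.0]
wrist_force: [0.1, -3.6, -1.8]
finger_gap: 0.0501
finger_force: 1.1
```

Emit:
drive_tool:
  commands: "0 0 0 0.15 0 0 5;0 0 0 0.3 0 0 5;0 0 0 0.3 0 0 5"

```text
clock: 10.2
eef_pos: [0.6886, -0.0464, 0.0062]
tool_rot: [0.623, 0.782, -0.001, 0.002]
wrist_force: [1.1, -6.6, -1.6]
finger_gap: 0.05
finger_force: 3.3
```

Both rails are now touched (6.6 N on the side). Backing off, then a gentle confirming press on the fore edge.

Emit:
drive_tool:
  commands: "0 0 0 -1 0 0 5;0 0 0 -3 0 0 5;0 0 0 -3.5 0 -4 5;0 0 0 -3.5 0 -9 5;0 0 0 -3.5 0 -13 5;0 0 0 -3.5 0 -13 5"

```text
clock: 10.8
eef_pos: [0.7004, -0.0777, 0.1434]
tool_rot: [0.622, 0.783, 0.004, 0.004]
wrist_force: [-0.2, 0.2, 0.6]
finger_gap: 0.0496
finger_force: 0.0
```

```bash
python3 - <<'E'
from rig import robot
from h import *
s=robot.get_state();print(s["eef_pos"]);go(s,-.16,-.092,.13,-.001)
E
```

```text
[ 0.70038084 -0.07768087  0.14341921]
to [0.568 0.025 0.13 ] turn [ 0.008  0.01  -1.57 ] shift [ 12.96 -10.59   1.2 ]
```

Emit:
drive_tool:
  commands: "0 0 -1.57 13 -10.6 1 7;0 0 -1.57 13 -10.6 1 7;0 0 -1.57 13 -10.6 1 7;0 0 -1.57 13 -10.6 1 7;0 0 -1.57 13 -10.6 1 7;0 0 -1.57 13 -10.6 1 7;0 0 -1.57 13 -10.6 1 7;0 0 -1.57 13 -10.6 1 7;0 0 -1.57 13 -10.6 1 7;0 0 -1.57 13 -10.6 1 7"

```text
clock: 11.8
eef_pos: [0.5635, 0.0266, 0.1256]
tool_rot: [-0.081, 0.997, 0.001, -0.0]
wrist_force: [-0.4, 0.4, -0.3]
finger_gap: 0.0701
finger_force: 0.0
```

```bash
python3 - <<'E'
from rig import robot
from h import *
c=robot.camera("top");s=robot.get_state();go(s,-.15,-.092,.004,-.001)
im=np.vstack([rect(c,.028,.55,.8,-.1,.25,2200)])
cv2.imwrite("pics/r5.png",im)
E
```

```text
to [0.578 0.027 0.004] turn [ 0.002 -0.    -0.058] shift [-1.42 -0.22 12.16]
```

View pics/r5.png

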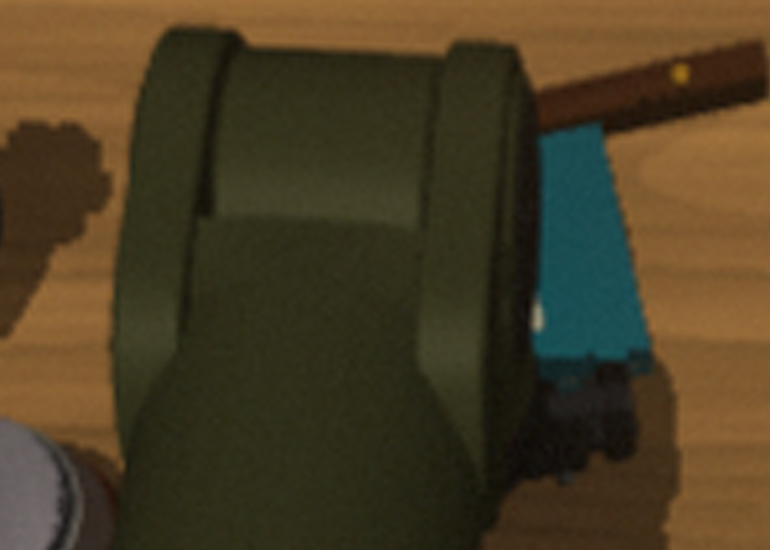

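The spine's -y end, at (600,125), sits against the rail. Lowering for the light press.

Emit:
drive_tool:
  commands: "0 0 -0.058 -1 -0.2 3 7;0 0 -0.058 -1 -0.2 6 7;0 0 -0.058 -1 -0.2 9 7;0 0 -0.058 -1 -0.2 11 7;0 0 -0.058 -1 -0.2 12.1 7;0 0 -0.058 -1.4 -0.2 12.1 7;0 0 -0.058 -2.2 -0.2 12.1 7;0 0 -0.058 -3 -0.2 12.1 7;0 0 -0.058 -3.6 -0.2 12.1 7;0 0 -0.058 -3.9 -0.2 12.1 7"

```text
clock: 12.85
eef_pos: [0.6043, 0.0301, 0.0058]
tool_rot: [-0.107, 0.994, 0.0, 0.001]
wrist_force: [0.5, -0.3, 0.1]
finger_gap: 0.0699
finger_force: 0.0
```

```bash
python3 - <<'E'
from rig import robot
from h import *
s=robot.get_state();go(s,-.1205,-.092,.004,-.001)
E
```

```text
to [0.607 0.034 0.004] turn [-0.     0.002 -0.012] shift [-0.29  0.29  0.18]
```

Emit:
drive_tool:
  commands: "0 0 -0.012 -0.2 0 0 7;0 0 -0.012 -0.4 0 0 7;0 0 -0.012 -0.5 0 0 7;0 0 -0.012 -0.6 0 0 7;0 0 -0.012 -0.6 0 0 7"

```text
clock: 13.35
eef_pos: [0.6073, 0.0307, 0.0047]
tool_rot: [-0.113, 0.994, 0.0, -0.001]
wrist_force: [-5.3, -0.3, 3.2]
finger_gap: 0.0701
finger_force: 2.5
```

Firm contact at 5 N. Backing off and clearing the view.

Emit:
drive_tool:
  commands: "0 0 0 1 0 0 7;0 0 0 3 0 0 7;0 0 0 4 0 -5 7;0 0 0 4 0 -10 7;0 0 0 7 -4 -15 7;0 0 0 20 -24 -18 7;0 0 0 20 -24 -18 7;0 0 0 20 -24 -18 7;0 0 0 20 -24 -18 7;0 0 0 20 -24 -18 7"

```text
clock: 14.35
eef_pos: [0.4693, -0.2424, 0.1841]
tool_rot: [-0.113, 0.994, 0.0, 0.002]
wrist_force: [0.9, -0.9, 0.3]
finger_gap: 0.07
finger_force: 0.0
```

```bash
python3 - <<'E'
from rig import robot
from h import *
c=robot.camera("top");print(robot.get_state()["eef_pos"])
for b,a in book(c):print((S(b)*1e3).round(1).tolist(),a/2.25)
cv2.imwrite("pics/r6.png",rect(c,.028,.52,.79,-.13,.25,2000))
E
```

```text
[ 0.46551571 -0.25261273  0.18605567]
[[3.7, 2.9], [2.0, -177.8], [-114.0, -176.7], [-112.3, 4.0]] 19696.0
```

View pics/r6.png

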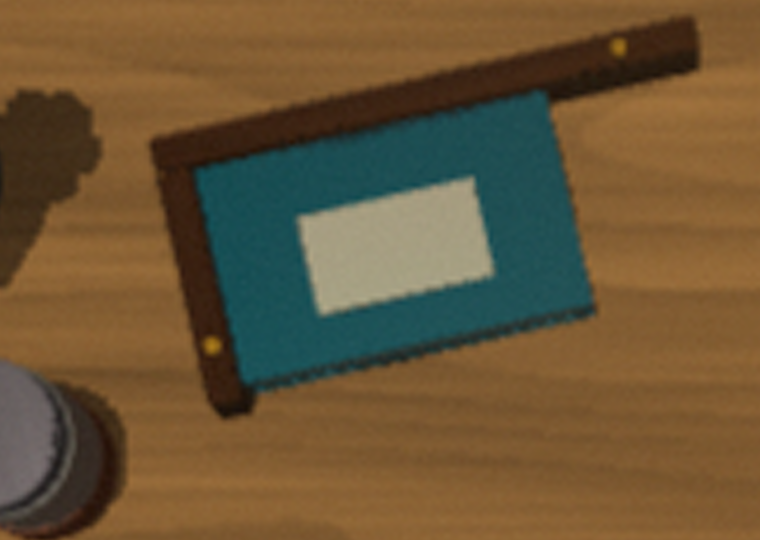

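The spine lies on the back rail from (195,170) to (548,92), and the end is on the side rail from (195,170) to (243,385), with no visible gap. The jar hasn't moved and the arm is clear, so I'm handing in.

```bash
python3 -c "
from rig import robot
print(robot.hand_in())"
```

```text
the job is handed in; nothing more can be done
None
```

The small teal book now sits flush against both rails of the corner stop, nothing else was touched, and the job is handed in at about 14 s.

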